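Turn the top leaf of the finish sample book

TASK

A customer wants to see the next finishes: turn the top leaf of the sample book (red tab) over its spine and press it down, without slapping it, until it lies fully flat on the empty bed, leaving the two leaves under it lying. The brown roll of tape lies where the red tab comes down, so push it along the table clear of there and leave it lying flat on the table. Use only the fingertips: grip and lift nothing, and do not disturb the other things on the table.

Things in the scene. Friction and masses are not known exactly. Their poses are not given: they have to be found in the camera images.
- sample_book: dark wooden base of the finish sample book, fixed to the table: 168 mm along its x axis (the spine), 188 mm along y, 24 mm high at its two grey padded beds; origin at the centre of its underside. The +y bed (robot's left) carries the three leaves at the start, the -y bed is empty. The sides of the base stand at y = +94 and -94 mm.
- spine (a point): middle of the steel hinge rod, fixed, 32 mm above the table over the middle of the base; the rod runs along the base's x axis between two brass cheeks 45 mm high at x = -81 and +81 mm; this point's axes are those of the base
- top_leaf (a joint): turn of the top leaf (red tab) about the hinge rod: 0 = flat on the other leaves, pi/2 = upright, pi = fully flat on the -y bed; starts at 0 to 0.15. White rigid plate 150 mm along the spine, 4 mm thick, 0.06 to 0.13 kg, reaching 93 mm from the rod. The stiff hinge (0.09 N m of friction, no spring) keeps the leaf at any angle where it is left, so it must be pushed all the way down.
- top_leaf_tab (a point): middle of the outer end of the red tab, in mid thickness; moves with the leaf (x along the spine, y outward from the rod). The tab is 36 mm wide along the spine, 4 mm thick, 93 to 115 mm from the rod, in the middle of the leaf's edge; its middle plane lies 6 mm off the rod's axis: 38 mm above the table at joint 0, 26 mm at pi. Under it is free space down to the table.
- landing_tab (a point): fixed point of the base where top_leaf_tab will be when the leaf is fully flat on the -y bed, 26 mm above the table: x = 0, y = -115 mm of the base
- second_leaf (a joint): turn of the second leaf (yellow tab at the far end, x = +46 mm), like the top leaf and 6 mm below it; 0 = flat where it belongs. A lower leaf that is raised takes the ones above with it
- third_leaf (a joint): turn of the third leaf (green tab at the near end, x = -46 mm), like the others and 12 mm below the top one; 0 = flat where it belongs
- tape_roll: brown roll of tape lying flat, 93 mm across, 48 mm high, 0.035 to 0.07 kg, loose; origin at the centre of its underside, z axis up. It lies 4 to 9 mm off the -y side of the base, within 20 mm along the spine of where the red tab comes down; its top is 24 mm higher than the empty bed, so it can be pushed outward from above the bed, and slides without tipping.
- red_ring_box: dark red shut ring box, 55x52x45 mm, beyond the left far corner of the book, a bystander; origin at the centre of its underside
- blue_ring_box: dark blue shut ring box, 55x52x45 mm, next to the card terminal, a bystander; origin at the centre of its underside
- card_terminal: dark grey hand-held payment terminal lying flat, 164x67x50 mm, a bystander; origin at the centre of its underside
- glass_dish: small white dish, 82 mm across, 22 mm high, a bystander; origin at the centre of its underside
- notebook: blue notebook lying flat, 148x109x14 mm, a bystander; origin at the centre of its underside
- loupe: small folding loupe lying flat, 35x29x14 mm, a bystander; origin at the centre of its underside

How it is judged:
By the outcome, as a careful person would: the job done as asked, in the order asked, and still so for the second after the job is handed in, with the robot touching nothing.
It also fails if it takes over 51 s, if anything falls off the work surface, if the arm or the gripper's body presses on something with over 40 N, if the wrist force passes 120 N, or if a joint passes its speed limit or range.

ROBOT

A 7-joint arm with a two-finger parallel gripper is mounted at the origin on a cart in front of the work surface, level with it; the furniture and walls round the work are solid. World frame = base frame: x ahead of the robot, y to its left, z up, the work surface at z = 0. Lengths are in m, angles in rad, forces in N, time in s.
With the tool pointing down it reaches from about 0.35 to 0.775 m from the base axis. Payload 3.1 kg.
Tool frame: the origin (TCP) lies at the very end of the fingers, on their centre line; the grasp point (between the pads) lies 19 mm behind it; z points along the fingers, y is the line along which they close (so a half turn about z gives the same grasp; the last joint's range is limited). The gripper opens to 85 mm and grips with 20 to 120 N. Pads are 22 mm wide; open, the fingers measure 114 mm over their backs; the gripper's body (76 mm by 85 mm) begins 54 mm behind the grasp point. The pads swing forward as they close: fully open they stand 13 mm farther back than shut.
Start: joints at [1.275, 0.311, 0.014, 1.512, -0.004, 1.319, -0.027], TCP at [0.138, -0.532, 0.231] pointing down, gripper open.
Joint ranges: [-2.7, 2.7], [-0.3, 1.91], [-1.27, 1.3], [0.12, 2.57], [-1.44, 4.58], [0.2, 2.03], [-3.05, 3.05]. Speed limits (rad/s): [2.79, 2.79, 3.14, 3.14, 3.14, 3.14, 3.14].

INTERFACE

Orientations are given as a 3x3 rotation matrix whose columns are the frame's x, y, z axes.
In Python, from station import move_ptp, movel, move_j, open_gripper, grab, pause, ik, grab_frame, PlanningError, hand_in, read_t, read_joint_pos, read_qd, read_joint_torque, read_position, read_tcp_rot, read_contact_force, read_ft_torque, read_gripper_width, read_gripper_force gives the robot as it stands. The module is installed in compiled form; this text tells all that it offers. Calls block until the motion is done:
- move_ptp(position, orientation): joint-space move of the TCP to a pose.
- movel(position, attitude=None, speed=0.15, force_limit=None): straight line of the TCP; attitude=None keeps the orientation; speed is the mean speed in m/s. With force_limit (N) it stops when the force on the tool has changed by that much, and returns True; else False.
- move_j(angles): joint-space move.
- open_gripper() and grab(f_grip=None): open the fingers fully, or close them until they stop; f_grip is the grip in N (None keeps the last).
- pause(seconds).
- ik(position, orientation): joint angles nearest the present ones, or None.
- grab_frame(name): name is "scene" or "top" or "wrist"; returns a dict with "color" (384x512x3 uint8, blue, green, red), "K" (3x3 intrinsics, pixels), "origin" and "orientation" of the camera in the world. Camera axes: x right, y up, looking along -z (the intrinsics and any distortion apply to the point x, -y, -z); pixel columns grow to the right and rows downward; lengths in m; the calibration is good to about 2 mm. A picture is of the moment at which its call begins. There is no depth.
A pose or a line that the arm cannot do raises PlanningError and nothing moves.
- hand_in(): hands the job in; it is judged then, once.
Readings, each from a call of its own:
- read_t(): time.
- read_joint_pos(): joint angles.
- read_qd(): joint speeds.
- read_joint_torque(): joint torques, N m.
- read_position(): TCP position.
- read_tcp_rot(): TCP orientation.
- read_contact_force(): force on the tool from outside, world axes, zero at the start.
- read_ft_torque(): the same for the moment, N m.
- read_gripper_width(): finger opening in m.
- read_gripper_force(): force on a finger pad.
Only numpy, scipy, OpenCV 4.12 (cv2) and the standard library are available. Lean on these libraries where they do the work, as an engineer would, in place of code of your own. Each camera call takes 0.05 s, during which the arm holds its last target. There are 200 camera calls.

## Working session

There is one attempt and no reset: what is moved stays moved. The work goes in short steps, each a Python script; the robot and the scene stay as the last script left them, time stands still between calls to the robot, and variables do not carry over. Pictures are saved under pics/ and viewed, at most 10 in all, crops included, and the job is handed in when it is done.

```bash
mkdir -p pics; python3 - <<'E'
from station import *
import cv2,pickle
d={}
for n in("top","scene"):
    f=grab_frame(n);d[n]=f;cv2.imwrite(f"pics/{n}0.png",cv2.resize(f["color"],(800,600),interpolation=cv2.INTER_CUBIC))
    print(n,f["K"].round(1).tolist(),f["origin"].round(3),f["orientation"].round(3).tolist(),[k for k in f])
pickle.dump(d,open("f0.pkl","wb"));print(read_t(),read_tcp_rot().round(2))
E
```

```text
top [[347.5, 0.0, 256.4], [0.0, 347.5, 194.1], [0.0, 0.0, 1.0]] [0.459 0.004 0.937] [[-0.021, 0.99, -0.138], [-1.0, -0.022, -0.01], [-0.013, 0.138, 0.99]] ['color', 'K', 'origin', 'orientation']
scene [[486.1, 0.0, 253.1], [0.0, 486.1, 194.5], [0.0, 0.0, 1.0]] [-0.211  0.661  0.804] [[-0.65, 0.439, -0.621], [-0.76, -0.386, 0.522], [-0.01, 0.811, 0.585]] ['color', 'K', 'origin', 'orientation']
0.1 [[ 0.97  0.25 -0.  ]
 [ 0.25 -0.97  0.  ]
 [-0.   -0.   -1.  ]]
```

View pics/top0.png

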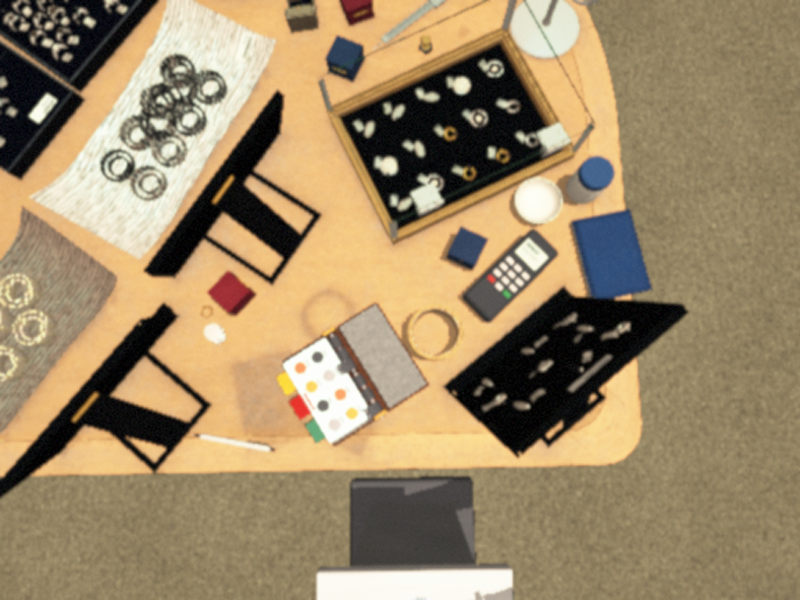

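View pics/scene0.png

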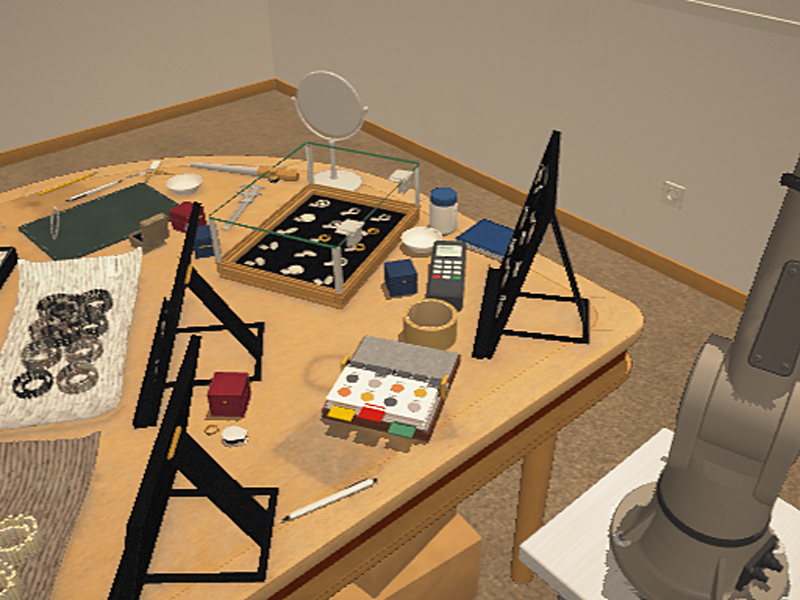

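```bash
python3 - <<'E'
import cv2,pickle
d=pickle.load(open("f0.pkl","rb"))
c=d["top"]["color"][180:300,160:320];cv2.imwrite("pics/c1.png",cv2.resize(c,(800,600),interpolation=cv2.INTER_CUBIC))
c=d["scene"]["color"][180:300,190:350];cv2.imwrite("pics/c2.png",cv2.resize(c,(800,600),interpolation=cv2.INTER_CUBIC))
E
```

```text
(no output)
```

View pics/c1.png

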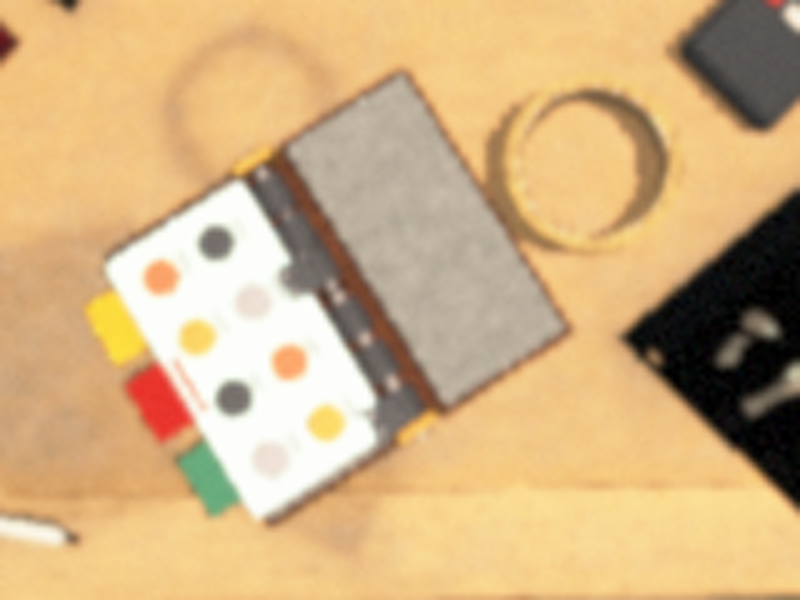

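View pics/c2.png

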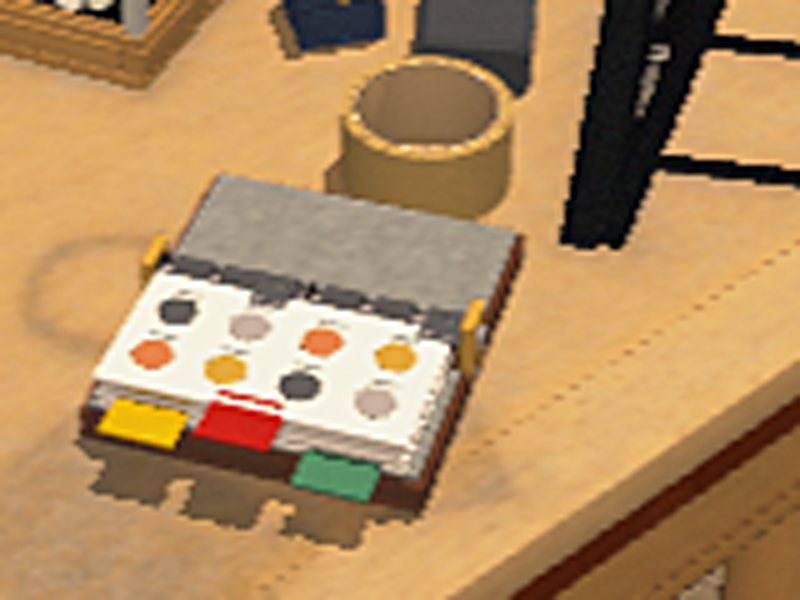

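```bash
cat > geo.py <<'E'
import numpy as np,pickle
from scipy.optimize import least_squares
d=pickle.load(open("f0.pkl","rb"))
off={"top":(160,180),"scene":(190,180)}
def proj(n,P):
    f=d[n];p=f["orientation"].T@(np.asarray(P)-f["origin"]);q=f["K"]@np.array([p[0],-p[1],-p[2]]);return q[:2]/q[2]
def px(n,u,v): return np.array([(u+.5)/5+off[n][0]-.5,(v+.5)/5+off[n][1]-.5])
def bw(s,p): # base->world
    c,k=np.cos(s[2]),np.sin(s[2]);return np.array([s[0]+c*p[0]-k*p[1],s[1]+k*p[0]+c*p[1],p[2]])
obs=[("top",(84,-94,24),404,70),("top",(-84,-94,24),570,327),("top",(81,0,45),254,160),("top",(-81,0,45),418,427),
("scene",(84,-94,24),220,174),("scene",(-84,-94,24),524,235)]
def r(s): return np.concatenate([proj(n,bw(s,np.array(p)/1000))-px(n,u,v) for n,p,u,v in obs])
S=least_squares(r,[.42,.05,.54]); book=S.x
obt=[("top",581,168),("scene",427,108)]
def rt(s): return np.concatenate([proj(n,[s[0],s[1],.048])-px(n,u,v) for n,u,v in obt])
T=least_squares(rt,[.45,-.1]); tape=T.x
if __name__=="__main__":
    print("book",book,r(book).round(1)); print("tape",tape,rt(tape).round(1))
    c,k=np.cos(book[2]),np.sin(book[2]);e=tape-book[:2];print("tape in base",[c*e[0]+k*e[1],-k*e[0]+c*e[1]])
    # tab end by joint angle
    for a in (0,.05,.1,.15):
        P=bw(book,[0,.115*np.cos(a)-.006*np.sin(a),.032+.115*np.sin(a)+.006*np.cos(a)])
        print(a,[((proj(n,P)-off[n]+.5)*5).round(0).tolist() for n in off])
    g=lambda n,u,v,z:least_squares(lambda s:proj(n,[s[0],s[1],z])-px(n,u,v),[.5,-.1]).x.round(3)
    print("terminal top corners",g("top",685,50,.05),g("top",765,130,.05),"stand",g("top",627,338,0),g("top",800,188,0))
E
python3 geo.py
```

```text
book [0.47052764 0.09401655 0.54255908] [-0.2 -0.9  0.8  1.8 -1.   0.2 -0.6  1.  -1.1 -2.   0.5 -1.7]
tape [ 0.53129785 -0.03621668] [ 0.5  0.4 -0.6  0.1]
tape in base [np.float64(-0.01520021772868585), np.float64(-0.1429078966046513)]
0 [[141.0, 417.0], [227.0, 451.0]]
0.05 [[139.0, 417.0], [227.0, 441.0]]
0.1 [[138.0, 417.0], [227.0, 431.0]]
0.15 [[138.0, 417.0], [228.0, 420.0]]
terminal top corners [ 0.592 -0.09 ] [ 0.55 -0.13] stand [ 0.445 -0.059] [ 0.523 -0.155]
```

```bash
cat > geo2.py <<'E'
from geo import *
# joint fit: book(3), tape(2), leaf angle, pixel shifts of both cameras
def res(s):
    sh={"top":s[6:8],"scene":s[8:10]};o=[]
    tab=bw(s,[0,.115*np.cos(s[5])-.006*np.sin(s[5]),.032+.115*np.sin(s[5])+.006*np.cos(s[5])])
    for n,p,u,v in obs: o+=list((proj(n,bw(s,np.array(p)/1000))+sh[n]-px(n,u,v))/.6)
    for n,u,v in obt: o+=list((proj(n,[s[3],s[4],.048])+sh[n]-px(n,u,v))/.6)
    for n,u,v in [("top",147,416),("scene",235,449)]: o+=list((proj(n,tab)+sh[n]-px(n,u,v))/.6)
    c,k=np.cos(s[2]),np.sin(s[2]);e=s[3:5]-s[:2]
    o+=[(-k*e[0]+c*e[1]+.147)/.0015]
    return np.array(o+list(s[6:]/1.0))
F=least_squares(res,list(book)+list(tape)+[.05,0,0,0,0]).x
book=F[:3];tape=F[3:5]
if __name__=="__main__": print(F.round(4));print((res(F)*.6).round(1))
E
python3 geo2.py
cat > plan.py <<'E'
import numpy as np
from geo2 import book,tape,bw
from station import *
yaw=book[2]
ex=np.array([np.cos(yaw),np.sin(yaw),0]);ey=np.array([-np.sin(yaw),np.cos(yaw),0]);ez=np.array([0,0,1.])
def R(t,flip):   # tilt t from vertical, pointing to -y of base; closing axis along the spine
    z=-np.sin(t)*ey-np.cos(t)*ez; y=ex*flip; return np.column_stack([np.cross(y,z),y,z])
H=.011
def leafpose(phi,r,t,flip,gap=0):
    """TCP with the tip's leading corner on the leaf face at angle phi, radius r (gap = distance off face)"""
    k=.004-gap
    y=r*np.cos(phi)-k*np.sin(phi); z=.032+r*np.sin(phi)+k*np.cos(phi)
    n=np.array([-np.cos(t),np.sin(t)])   # from TCP to leading corner
    y-=H*n[0]; z-=H*n[1]
    return bw(book,[0,y,z]),R(t,flip)
D=np.deg2rad
phis=D(np.array([10,25,40,55,70,85,100,115,130,145,158,168]))
rs=np.interp(phis,D([10,60,120,180]),[.103,.098,.080,.075])
ts=np.interp(phis,D([10,60,150,180]),D([42,40,10,5]))
E
python3 - <<'E'
from plan import *
for flip in(1,-1):
    print(flip)
    pts=[leafpose(-.02,.135,D(42),flip,.012),leafpose(0,.104,D(42),flip,.010)]+[leafpose(p,r,t,flip) for p,r,t in zip(phis,rs,ts)]
    for p,o in pts:
        q=ik(p,o); print(p.round(3),None if q is None else np.round(q,2))
E
```

```text
[ 0.4702  0.0931  0.5522  0.5333 -0.0381  0.0366 -0.0504 -0.3212  0.4735
  1.3199]
[-0.3 -1.3  1.2  1.1 -1.   0.2  0.   0.6 -0.8 -0.6  1.1 -0.8  1.2 -0.7
 -0.2  0.8 -1.   0.3 -0.3  0.2  0.9 -0.  -0.2  0.3  0.8]
1
[0.395 0.215 0.014] [-0.29  0.96 -1.08  1.93  1.21  1.69 -1.38]
[0.411 0.189 0.019] [-0.22  0.93 -1.08  1.96  1.23  1.67 -1.34]
[0.413 0.186 0.046] [-0.21  0.86 -1.08  1.95  1.18  1.66 -1.29]
[0.419 0.177 0.071] [-0.18  0.78 -1.08  1.96  1.14  1.63 -1.22]
[0.427 0.163 0.092] [-0.13  0.71 -1.08  1.96  1.11  1.6  -1.14]
[0.438 0.146 0.108] [-0.07  0.65 -1.08  1.96  1.1   1.57 -1.07]
[0.451 0.125 0.116] [ 0.04  0.58 -1.08  1.97  1.06  1.47 -0.95]
[0.463 0.104 0.117] [ 0.16  0.52 -1.08  1.97  1.    1.35 -0.81]
[0.475 0.085 0.111] [ 0.3   0.52 -1.12  1.96  0.97  1.28 -0.7 ]
[0.485 0.069 0.1  ] [ 0.4   0.51 -1.1   1.95  0.92  1.19 -0.58]
[0.493 0.056 0.087] [ 0.53  0.6  -1.2   1.93  0.94  1.19 -0.52]
[0.499 0.046 0.071] [ 0.57  0.61 -1.14  1.91  0.86  1.11 -0.39]
[0.503 0.04  0.055] [ 0.55  0.59 -1.04  1.9   0.78  1.04 -0.29]
[0.504 0.038 0.043] [ 0.53  0.59 -0.96  1.9   0.73  0.9
[... 207 characters left out ...]
419 0.177 0.071] [-0.18  0.78 -1.08  1.96  1.14  1.63  1.92]
[0.427 0.163 0.092] [-0.13  0.71 -1.08  1.96  1.11  1.6   2.  ]
[0.438 0.146 0.108] [-0.07  0.65 -1.08  1.96  1.1   1.57  2.07]
[0.451 0.125 0.116] [ 0.04  0.58 -1.08  1.97  1.06  1.47  2.19]
[0.463 0.104 0.117] [ 0.16  0.52 -1.08  1.97  1.    1.35  2.33]
[0.475 0.085 0.111] [ 0.28  0.49 -1.08  1.97  0.95  1.25  2.46]
[0.485 0.069 0.1  ] [ 0.38  0.5  -1.07  1.95  0.9   1.18  2.58]
[0.493 0.056 0.087] [-1.22  0.51  1.13  1.99 -0.26  0.82 -2.59]
[0.499 0.046 0.071] [-1.11  0.56  1.13  1.97 -0.42  0.86 -2.39]
[0.503 0.04  0.055] [-1.04  0.6   1.13  1.96 -0.54  0.89 -2.26]
[0.504 0.038 0.043] [-1.01  0.64  1.13  1.96 -0.61  0.9  -2.19]
```

```bash
python3 - <<'E'
from plan import *
from geo import proj,least_squares as ls
def tri(a,b): 
    s=ls(lambda s:np.concatenate([proj("top",s)-np.array(a)*.64,proj("scene",s)-np.array(b)*.64]),[.4,0,.1]);return s.x.round(3),s.fun.round(1)
print("Rstand top",tri((685,310),(557,132)))
print("Lstand top",tri((172,307),(197,338)),"farL",tri((280,95),(199,205)))
t=np.r_[tape];tgt=np.array([.528,-.073]);u=(tgt-t)/np.linalg.norm(tgt-t)
print(u)
for s in(1,-1):
    z=np.array([0,0,-1.]);y=s*np.array([-u[1],u[0],0]);O=np.column_stack([np.cross(y,z),y,z])
    for p in([*(t-u*.075),.30],[*(t-u*.075),.034],[*(tgt-u*.0575),.034]): print(s,np.round(p,3),ik(p,O))
for p in ([.138,-.532,.45],[.3,-.3,.5]):print(ik(p,read_tcp_rot()))
E
```

```text
Rstand top (array([ 0.534, -0.329,  0.287]), array([-0.2, -0.2,  0.4, -0.1]))
Lstand top (array([0.572, 0.345, 0.17 ]), array([-2. , -1.8,  2.5,  0.9])) farL (array([0.873, 0.181, 0.195]), array([ 0.5,  0.4, -0.7, -0.3]))
[-0.1503563  -0.98863188]
1 [0.545 0.036 0.3  ] [ 0.51519331  0.39455058 -0.88272776  1.36526498  0.30187837  1.52021217
 -0.49472658]
1 [0.545 0.036 0.034] [ 0.39776207  0.59829272 -0.68711247  1.75183886  0.45276767  0.95563872
 -0.62264772]
1 [ 0.537 -0.016  0.034] [ 0.47430986  0.57120081 -0.64945095  1.77762844  0.41860095  0.93457623
 -0.50350469]
-1 [0.545 0.036 0.3  ] [ 0.61564329  0.4593264  -1.07675803  1.36191699  0.40107473  1.55100796
  2.56817588]
-1 [0.545 0.036 0.034] [ 0.62307219  0.77591795 -1.07961115  1.74413012  0.76281778  1.1057118
  2.28107209]
-1 [ 0.537 -0.016  0.034] [ 0.72872675  0.75957689 -1.07930515  1.76899562  0.75364204  1.0912194
  2.37589473]
[ 1.26809107  0.31871113  0.02846426  0.97136379 -0.0092363   1.85375603
 -0.02434882]
[ 0.90713408  0.07382655 -0.18008964  1.1481158   0.01289888  1.92263482
 -0.58496459]
```

```bash
python3 - <<'E'
from plan import *
import cv2
t=np.r_[tape];tgt=np.array([.528,-.073]);u=(tgt-t)/np.linalg.norm(tgt-t)
z=np.array([0,0,-1.]);y=np.array([-u[1],u[0],0]);O=np.column_stack([np.cross(y,z),y,z])
grab(20)
movel([.138,-.532,.42],speed=.3)
move_ptp([.3,-.25,.45],O)
move_ptp([*(t-u*.078),.15],O)
movel([*(t-u*.078),.035],speed=.12)
print(read_t(),read_contact_force().round(1),read_position().round(3))
print(movel([*(tgt-u*.0575),.035],speed=.03))
print(read_contact_force().round(1))
movel([*(tgt-u*.068),.035],speed=.08);movel([*(tgt-u*.068),.16],speed=.2)
print(read_t(),read_joint_pos().round(2))
f=grab_frame("scene");cv2.imwrite("pics/s1.png",cv2.resize(f["color"][120:312,150:406],(800,600),interpolation=cv2.INTER_CUBIC))
E
```

```text
5.75 [-0.1  0.2  0.3] [0.546 0.039 0.036]
False
[-0.7 -0.1  0.2]
8.8167 [ 0.7   0.54 -1.03  1.63  0.48  1.25 -0.57]
```

View pics/s1.png

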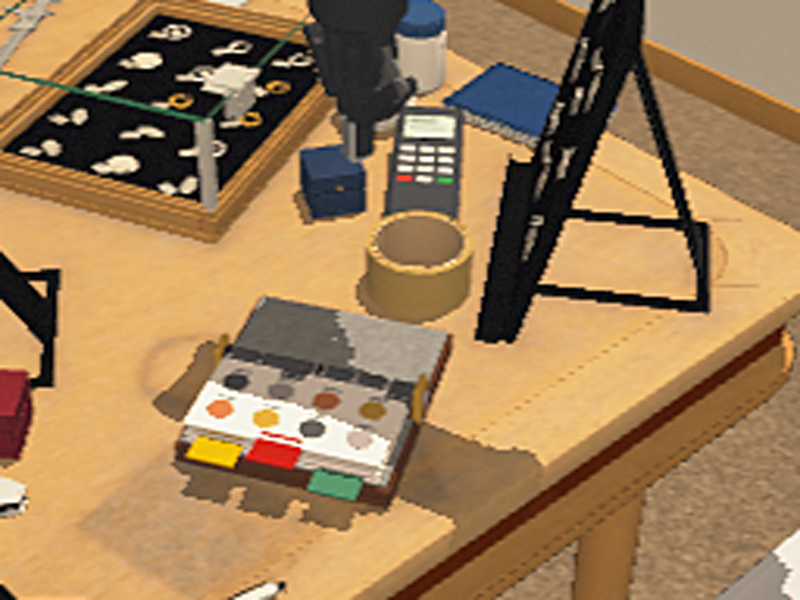

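```bash
python3 - <<'E'
from plan import *
from geo import proj,least_squares as ls
from geo2 import F
p=ls(lambda s:proj("scene",[*s,.048])+F[8:10]-np.array([283.8,198.4]),[.53,-.07]).x
e=p-book[:2];print(p,tape,e@ex[:2],e@ey[:2])
E
```

```text
[ 0.52932732 -0.06650112] [ 0.53330838 -0.038096  ] -0.033395426929715415 -0.1668901568461193
```

```bash
python3 - <<'E'
from plan import *
import cv2
t=np.r_[tape];tgt=np.array([.528,-.073]);u=(tgt-t)/np.linalg.norm(tgt-t)
movel([*(tgt-u*.070),.035],speed=.15)
movel([*(tgt-u*.0500),.035],speed=.04)
movel([*(tgt-u*.068),.035],speed=.08)
movel([*(tgt-u*.068),.2],speed=.25)
flip=1
# over the leaves, then out beyond the tab
t0=D(42)
p,o=leafpose(0,.150,t0,flip,.008); 
hi=p.copy();hi[2]=.2
mid=bw(book,[0,.03,.22])
move_ptp(mid,R(D(20),flip)); move_ptp(hi,o)
print(read_t(),read_joint_pos().round(2),ik(p,o).round(2))
f=grab_frame("top");cv2.imwrite("pics/t2.png",cv2.resize(f["color"],(800,600),interpolation=cv2.INTER_CUBIC))
E
```

```text
13.1833 [-0.33  0.53 -1.    1.78  0.9   1.73 -1.01] [-0.45  0.81 -0.86  1.91  1.08  1.53 -1.31]
```

View pics/t2.png

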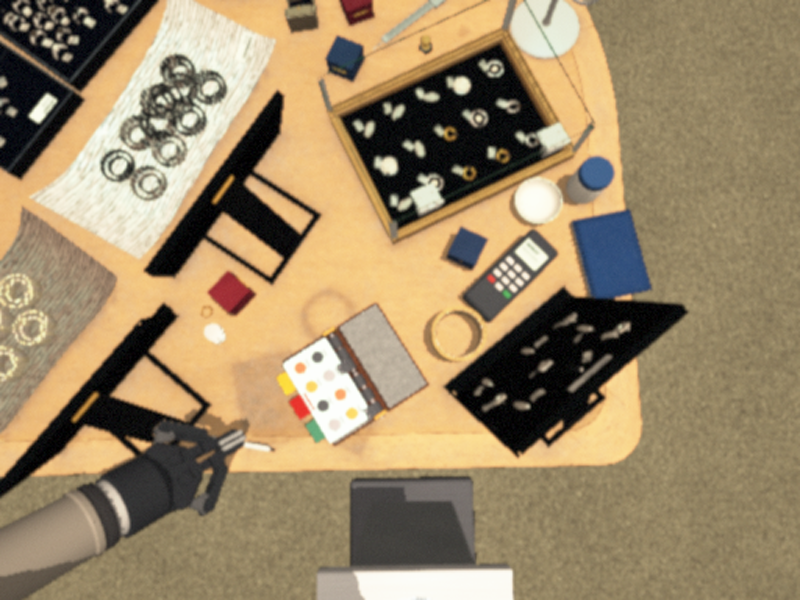

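```bash
python3 - <<'E'
from plan import *
import cv2
flip=1;t0=D(42)
p,o=leafpose(0,.150,t0,flip,.009); print(movel(p,o,speed=.12,force_limit=8),read_position().round(3))
p,o=leafpose(0,.105,t0,flip,.009); print(movel(p,o,speed=.05,force_limit=8),read_contact_force().round(1))
for ph,r,t in list(zip(phis,rs,ts))[:4]:
    p,o=leafpose(ph,r,t,flip); h=movel(p,o,speed=.05,force_limit=15); print(np.degrees(ph).round(),h,read_contact_force().round(1))
    if h: break
print(read_t())
f=grab_frame("scene");cv2.imwrite("pics/s3.png",cv2.resize(f["color"][120:312,150:406],(800,600),interpolation=cv2.INTER_CUBIC))
E
```

```text
False [0.387 0.228 0.02 ]
False [-0.2  0.1  0.4]
10.0 False [-0.9 -0.   0.2]
25.0 False [ 0.3 -0.   0.3]
40.0 False [0.3 0.3 0.9]
55.0 False [ 0.4 -0.1 -0.5]
18.65
```

View pics/s3.png

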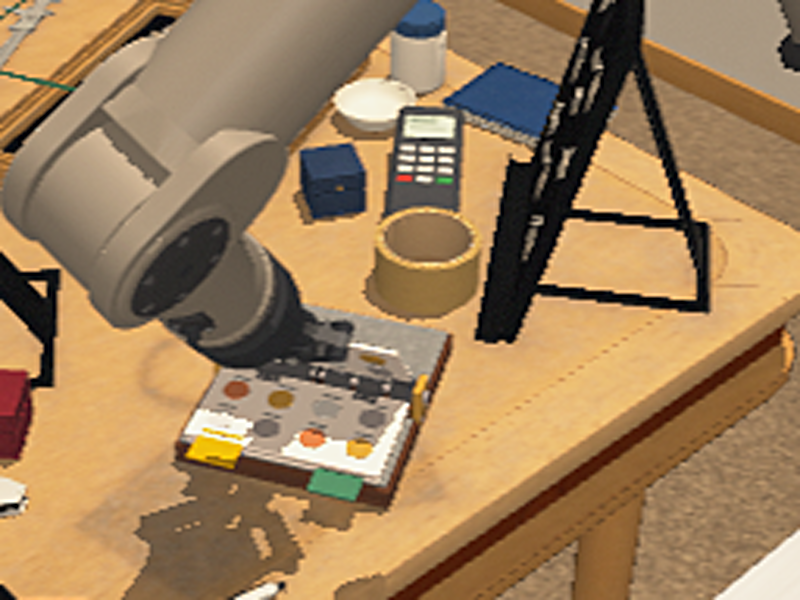

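```bash
python3 - <<'E'
from plan import *
import cv2
flip=1
for ph,r,t in list(zip(phis,rs,ts))[4:]:
    p,o=leafpose(ph,r,t,flip); h=movel(p,o,speed=.04,force_limit=15); print(np.degrees(ph).round(),h,read_contact_force().round(1))
    if h: break
else:
    p,o=leafpose(D(180),.075,D(5),flip,-.006)
    print(movel(p,o,speed=.025,force_limit=12),read_position().round(4),p.round(4),read_contact_force().round(1))
    pause(.3)
print(read_t())
E
```

```text
70.0 False [0.4 1.  0.4]
85.0 False [-0.1 -0.1  0.6]
100.0 False [0.6 0.3 0.6]
115.0 False [-0.4  0.1 -0. ]
130.0 False [ 0.4 -0.   0.1]
145.0 False [ 0.1  1.  -0.8]
158.0 False [-0.2  0.1 -1. ]
168.0 False [0.1 0.7 0.6]
True [0.5043 0.0385 0.0286] [0.5038 0.0386 0.021 ] [-2.5 -0.1  8.1]
24.925
```

```bash
python3 - <<'E'
from plan import *
import cv2
p,o=leafpose(D(180),.078,0,1,.012); movel(p,o,speed=.1)
print(movel(p-[0,0,.02],o,speed=.03,force_limit=18),read_position().round(4),read_contact_force().round(1)); pause(.3)
q=read_position();movel(q+[0,0,.15],speed=.12)
move_ptp([.3,-.25,.45],o)
print(read_t())
for n,(a,b,c,d) in dict(top=(160,304,150,342),scene=(120,312,150,406)).items():
    f=grab_frame(n);cv2.imwrite(f"pics/{n}9.png",cv2.resize(f["color"][a:b,c:d],(800,600),interpolation=cv2.INTER_CUBIC))
E
```

```text
True [0.5049 0.0368 0.028 ] [-1.4 -2.   9.5]
29.025
```

View pics/top9.png

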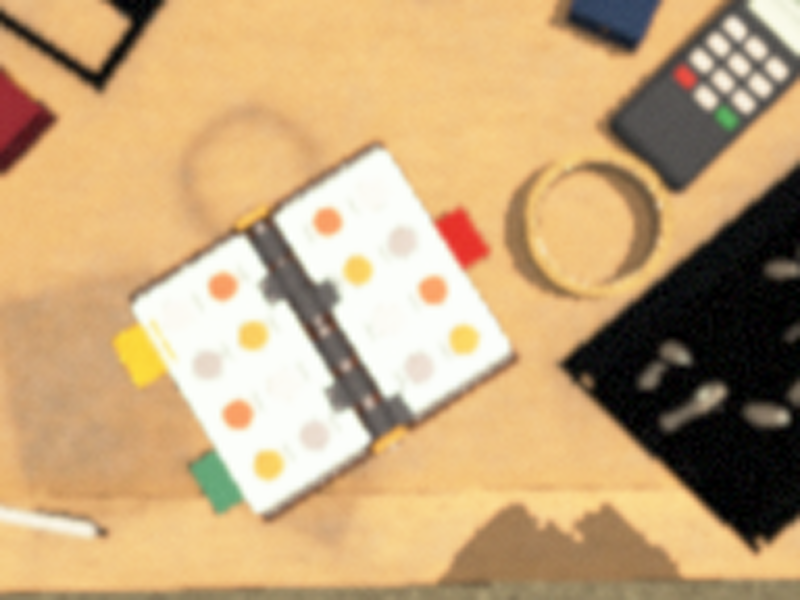

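View pics/scene9.png

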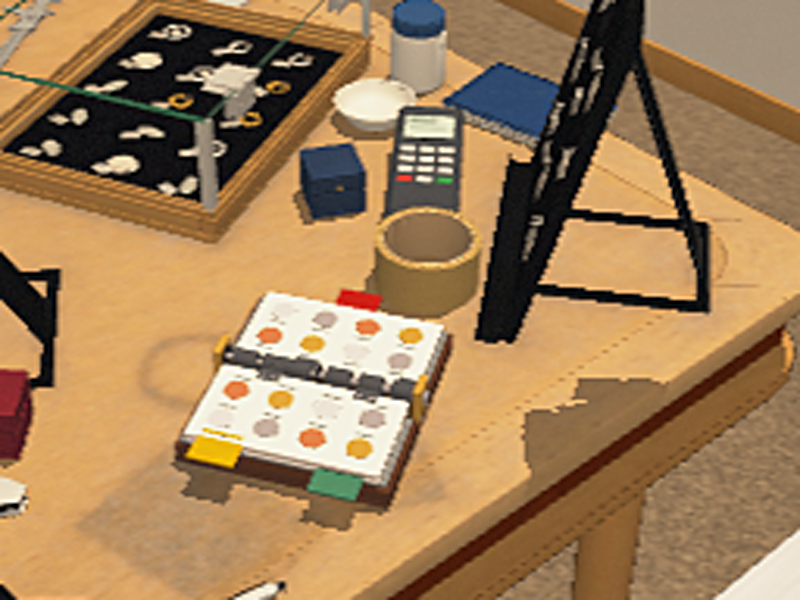

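The top leaf lies flat on the -y bed, with its red tab at (463,238) in the top crop. The tape rim at (595,225) is clear of the tab. The yellow and green leaves are still lying, and nothing else has moved.

```bash
python3 -c "
from station import *
print(hand_in(),read_t())"
```

```text
the job is handed in; nothing more can be done
the job is handed in; nothing more can be done
```

The job is handed in at about 29 s on the robot's clock: the top leaf is turned over and pressed flat on the empty bed, the tape roll is pushed clear of the red tab and lies flat, and the other two leaves and everything else on the table look undisturbed in the final pictures.

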